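# Lay out a fossil tail on its mounting rail

### The job

Lay out the four fossil tail vertebrae on the mounting rail in order of size, each fully down in the felt-lined saddle cut for it: the largest in the widest, lowest saddle, and so on down to the smallest in the narrowest, tallest one. Each must stand spine up, centred on its saddle and with its length along the rail (either end may lead). Set them down gently, do not let any fall, and leave the dropper bottle standing where it is.

Things in the scene. Friction and masses are not known exactly. Their poses are not given: they have to be found in the camera images.
- vertebra_1: The largest of four pale buff fossil tail vertebrae. Body 54 mm wide (x), 46 mm long (y, along the backbone), 50 mm high; sides flat and upright from 10 to 37 mm above the flat keel, to be held across x; on top a spine plate 9 mm thick, reaching 82 mm. Both ends (y) alike. Origin: centre of the underside, z up; starts standing on the table.
- vertebra_2: The second largest of four pale buff fossil tail vertebrae. Body 46 mm wide (x), 42 mm long (y, along the backbone), 43 mm high; sides flat and upright from 8 to 32 mm above the flat keel, to be held across x; on top a spine plate 8 mm thick, reaching 70 mm. Both ends (y) alike. Origin: centre of the underside, z up; starts standing on the table.
- vertebra_3: The second smallest of four pale buff fossil tail vertebrae. Body 39 mm wide (x), 38 mm long (y, along the backbone), 36 mm high; sides flat and upright from 7 to 27 mm above the flat keel, to be held across x; on top a spine plate 7 mm thick, reaching 59 mm. Both ends (y) alike. Origin: centre of the underside, z up; starts standing on the table.
- vertebra_4: The smallest of four pale buff fossil tail vertebrae. Body 32 mm wide (x), 34 mm long (y, along the backbone), 30 mm high; sides flat and upright from 6 to 22 mm above the flat keel, to be held across x; on top a spine plate 5 mm thick, reaching 49 mm. Both ends (y) alike. Origin: centre of the underside, z up; starts standing on the table.
- saddle_1: The widest and lowest of four felt-lined wooden saddles fixed in a row on one rail, 48 to 69 mm apart. Trough along the rail, 38 mm long; flat floor 37 mm wide, 24 mm above the table; sides slope out at 45 degrees to rims 11 mm above the floor, 68 mm over the outside. Fits the largest vertebra. Origin: centre of the floor; y along the rail, x across, z up.
- saddle_2: The second widest of four felt-lined wooden saddles fixed in a row on one rail, 48 to 69 mm apart. Trough along the rail, 34 mm long; flat floor 31 mm wide, 31 mm above the table; sides slope out at 45 degrees to rims 9 mm above the floor, 60 mm over the outside. Fits the second largest vertebra. Origin: centre of the floor; y along the rail, x across, z up.
- saddle_3: The third widest of four felt-lined wooden saddles fixed in a row on one rail, 48 to 69 mm apart. Trough along the rail, 30 mm long; flat floor 27 mm wide, 38 mm above the table; sides slope out at 45 degrees to rims 8 mm above the floor, 53 mm over the outside. Fits the second smallest vertebra. Origin: centre of the floor; y along the rail, x across, z up.
- saddle_4: The narrowest and tallest of four felt-lined wooden saddles fixed in a row on one rail, 48 to 69 mm apart. Trough along the rail, 26 mm long; flat floor 22 mm wide, 44 mm above the table; sides slope out at 45 degrees to rims 7 mm above the floor, 46 mm over the outside. Fits the smallest vertebra. Origin: centre of the floor; y along the rail, x across, z up.
- dropper_bottle: Small brown glass dropper bottle with a black teat, 37 mm in diameter, 109 mm tall, standing loose among the work. Origin: centre of the underside. A bystander.
Things that resemble listed ones, but are neither listed nor needed, are in the scene too. What is shaped like the vertebra_2 but blue or yellow is not meant.

How it is judged:
At the end, for the whole second after the job is handed in: Each vertebra sits in the saddle of its size: origin within 10 mm of the saddle centre horizontally, at most 5 mm above the trough floor, length within 10 degrees of the rail (either way round), upright within 7 degrees, at rest and released; the dropper bottle stands upright within 17 degrees (horizontal distance between vertebra_1 and saddle_1 below 0.01 m and z of vertebra_1 in the frame of saddle_1 between -0.004 and 0.005 m and angle between the y axis of vertebra_1 and the y axis of saddle_1, either way round below 0.17 rad and angle between each of vertebra_1, vertebra_2, vertebra_3, vertebra_4's own z axis and vertical below 0.12 rad and linear speed of each of vertebra_1, vertebra_2, vertebra_3, vertebra_4 below 0.02 m/s and contact force between the fingers and vertebra_1 below 0.05 N and horizontal distance between vertebra_2 and saddle_2 below 0.01 m and z of vertebra_2 in the frame of saddle_2 between -0.004 and 0.005 m and angle between the y axis of vertebra_2 and the y axis of saddle_2, either way round below 0.17 rad and contact force between the fingers and vertebra_2 below 0.05 N and horizontal distance between vertebra_3 and saddle_3 below 0.01 m and z of vertebra_3 in the frame of saddle_3 between -0.004 and 0.005 m and angle between the y axis of vertebra_3 and the y axis of saddle_3, either way round below 0.17 rad and contact force between the fingers and vertebra_3 below 0.05 N and horizontal distance between vertebra_4 and saddle_4 below 0.01 m and z of vertebra_4 in the frame of saddle_4 between -0.004 and 0.005 m and angle between the y axis of vertebra_4 and the y axis of saddle_4, either way round below 0.17 rad and contact force between the fingers and vertebra_4 below 0.05 N and angle between dropper_bottle's own z axis and vertical below 0.3 rad); the robot touches nothing.
It fails at once if the largest vertebra is let fall (it moves faster than 0.7 m/s with no finger on it, a drop of about 25 mm) (linear speed of vertebra_1 above 0.7 m/s and contact force between the fingers and vertebra_1 below 0.01 N).
It fails at once if the second largest vertebra is let fall (it moves faster than 0.7 m/s with no finger on it, a drop of about 25 mm) (linear speed of vertebra_2 above 0.7 m/s and contact force between the fingers and vertebra_2 below 0.01 N).
It fails at once if the second smallest vertebra is let fall (it moves faster than 0.7 m/s with no finger on it, a drop of about 25 mm) (linear speed of vertebra_3 above 0.7 m/s and contact force between the fingers and vertebra_3 below 0.01 N).
It fails at once if the smallest vertebra is let fall (it moves faster than 0.7 m/s with no finger on it, a drop of about 25 mm) (linear speed of vertebra_4 above 0.7 m/s and contact force between the fingers and vertebra_4 below 0.01 N).
It fails at once if the dropper bottle is knocked over or pushed more than 40 mm (angle between dropper_bottle's own z axis and vertical above 0.5 rad or distance of dropper_bottle from where it was at the start of the episode above 0.04 m).
It also fails if it takes over 125 s, if anything falls off the work surface, if the arm or the gripper's body presses on something with over 40 N, if the wrist force passes 120 N, or if a joint passes its speed limit or range.

### The arm

A 7-joint arm with a two-finger parallel gripper is mounted at the origin on a cart in front of the work surface, level with it; the furniture and walls round the work are solid. World frame = base frame: x ahead of the robot, y to its left, z up, the work surface at z = 0. Lengths are in m, angles in rad, forces in N, time in s.
With the tool pointing down it reaches from about 0.35 to 0.9 m from the base axis. Payload 8.1 kg.
Tool frame: the origin (TCP) lies between the finger pads; the fingertips stand ahead of it and the grasp point (between the pads) is the TCP (arm.nose_length is the z of the fingertips in the tool frame, in m); z points along the fingers, y is the line along which they close (so a half turn about z gives the same grasp; the last joint's range is limited). The gripper opens to 92 mm and grips with 3 to 60 N. Pads are 19 mm wide; open, the fingers measure 130 mm over their backs; the gripper's body (75 mm by 190 mm) begins 47 mm behind the grasp point.
Start: joints at [-1.308, 0.434, 0.025, 1.573, -0.012, 1.134, -0.075], TCP at [0.224, 0.584, 0.246] pointing down, gripper open.
Joint ranges: [-2.62, 2.62], [-0.44, 2.09], [-1.27, 1.32], [0.08, 2.57], [-1.32, 4.46], [0.12, 2], [-2.74, 2.74]. Speed limits (rad/s): [2.22, 2.22, 3.01, 3.01, 3.14, 3.14, 3.14].

### API

Orientations are given as a rotation vector (axis times angle).
In Python, from cell import sensors, optics, arm gives the robot as it stands.
- The arm moves only by the tool arm_command, never from a script. Its argument "deltas" is one flat list of numbers, 7 for each row, row after row: the turn, a rotation vector about the world's x, y, z as a fraction of full scale, then the shift along the world's x, y, z as a fraction of full scale, then the finger opening in mm, from 0 to 91.8. In form: [wx, wy, wz, dx, dy, dz, fingers, wx, wy, wz, dx, dy, dz, fingers, ...]. A call has 1 to 20 rows; each row is the pose to reach, as a shift and turn from the pose commanded when the call began; what a row does not reach only later rows make up. Full scale, the value 1, is 1 m for a shift and 90 degrees for a turn. A row lasts 1/10 s, in which the tool goes at most 50 mm and 8.59 degrees, less where a joint would pass 70% of its speed; a pose out of reach is approached as far as the arm can. A call with a number of a shift or a turn outside -1 to 1 is refused whole. A call with a gripper value outside its range is refused whole. The fingers move at their own pace and stop on an object; "force" is the grip in N (left out, the last holds). Time passes only in rows, so rows that repeat a pose let the fingers close. It gives the time, the measured TCP pose, the force, the opening and the grip force at its end, in the units of the state.
- sensors.observe(): the state, without advancing time (a new reading comes with each control period).
- optics.get_image(name): name is "scene" or "side" or "wrist"; returns the picture (480x640x3 uint8, blue, green, red); there is no depth.
- optics.calibration(name): a dict with "camera_matrix" (3x3 intrinsics, pixels), "rvec" (rotation vector, rad) and "tvec" (3), from world to camera coordinates, as OpenCV has them. Camera axes: x right, y down, z forward; pixel columns grow to the right and rows downward; lengths in m; the calibration is good to about 2 mm. A picture is of the moment at which its call begins: read the wrist's pose just before it. calibration takes no time and is no camera call; for the wrist camera it gives the pose at the moment of the call.
- arm.sign_off(): hands the job in; it is judged then, once.
The state is a dict: "clock": time; "joints": joint angles; "dq": joint speeds; "joint_efforts": joint torques, N m; "position": TCP position; "ee_rot": TCP orientation; "force": force on the tool from outside, world axes, zero at the start; "ft_torque": the same for the moment, N m; "width": opening from 0.0 (shut) to 1.0 (fully open); "gripper_force": force on a finger pad.
Only numpy, scipy, OpenCV 4.12 (cv2) and the standard library are available. Lean on these libraries where they do the work, as an engineer would, in place of code of your own. Each camera call takes 0.05 s, during which the arm holds its last target. There are 200 camera calls.

## Working session

There is one attempt and no reset: what is moved stays moved. The work goes in short steps, Python scripts to look and compute and a tool call to move; the robot and the scene stay as the last step left them, time stands still between calls to the robot, and variables do not carry over. Pictures are saved under pics/ and viewed, at most 14 in all, crops included, and the job is handed in when it is done.

Besides the shell and the picture viewer there is one more tool, called after "Request:" as name(argument=value, ...) on one line, values as JSON. arm_command: Moves the arm, as the interface text tells. Its arguments: {"type":"object","properties":{"deltas":{"type":"array","items":{"type":"number"}},"force":{"type":"number"}},"required":["deltas"]}

```bash
ls; mkdir -p pics; python3 - <<'E'
from cell import sensors, optics, arm
import cv2
s=sensors.observe();print(s, arm.nose_length)
for n in("scene","side"):
    cv2.imwrite(f"pics/{n}0.png",optics.get_image(n)); print(n,optics.calibration(n))
E
```

```text
pics
{'clock': 0.0, 'joints': array([-1.30761373,  0.43524923,  0.02499339,  1.57409095, -0.01159855,
        1.13400885, -0.0750751 ]), 'dq': array([-7.31921108e-04,  7.96121763e-04,  2.35355530e-04, -1.65502628e-03,
       -8.40984258e-04, -1.64112598e-03,  7.24203067e-05]), 'joint_efforts': array([-1.03763716e-03, -6.67860174e+01,  9.84035097e-01, -3.14463723e+01,
       -6.06264593e-02,  4.28719819e-02,  1.78878272e-04]), 'position': array([0.22343983, 0.58317711, 0.24493127]), 'ee_rot': array([-5.71443789e-01, -3.08904236e+00,  2.52165589e-03]), 'force': array([0.88164168, 0.47717865, 0.53593427]), 'ft_torque': array([-0.01952176, -0.00547732,  0.02872659]), 'gripper_force': 0.0, 'width': 0.998963988149463} 0.019
scene {'camera_matrix': array([[592.47281477,   0.        , 317.60756191],
       [  0.        , 592.47281477, 238.66311859],
       [  0.        ,   0.        ,   1.        ]]), 'rvec': array([ 1.85261667,  2.04210194, -0.52514177]), 'tvec': array([ 0.04795299, -0.43460587,  1.56830119])}
side {'camera_matrix': array([[596.043274  ,   0.        , 317.6205179 ],
       [  0.        , 596.043274  , 240.90117879],
       [  0.        ,   0.        ,   1.        ]]), 'rvec': array([ 0.08252248, -2.7483688 ,  1.44295268]), 'tvec': array([0.49526977, 0.06907895, 1.42522599])}
```

View pics/scene0.png

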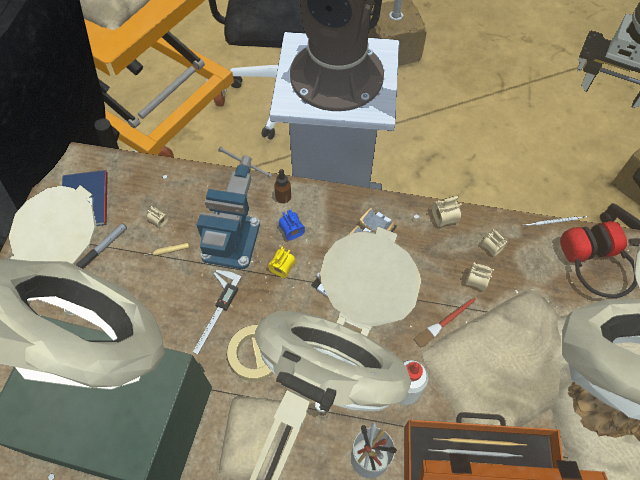

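View pics/side0.png

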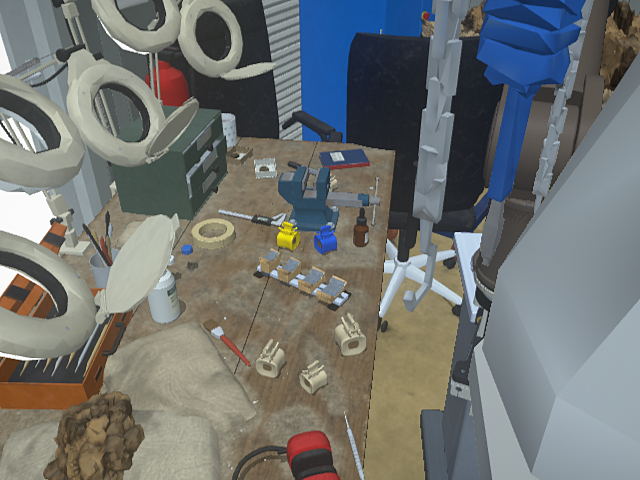

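Scene view: pale vertebrae at (447,210), (493,242), (479,275) and a small one at (156,215). The blue (290,225) and yellow (281,262) pieces are decoys, the bottle is at (283,186), and the rail is under the lamp disc near (378,220). The side view shows the rail from (265,262) to (340,298), with vertebrae at (350,335), (268,358) and (314,377).

By size I take (447,210) as v1, (479,275) as v2, (493,242) as v3 and (156,215) as v4. I'll check this in a close crop.

```bash
cat > h.py <<'E'
import numpy as np, cv2
from cell import sensors, optics, arm
def ray(n,uv,cal=None):
    c=cal or optics.calibration(n); K=c["camera_matrix"]; R=cv2.Rodrigues(np.array(c["rvec"]))[0]; t=np.array(c["tvec"]).ravel()
    d=R.T@np.linalg.inv(K)@np.array([uv[0],uv[1],1.]); return -R.T@t,d
def plane(n,uv,z,cal=None):
    o,d=ray(n,uv,cal); return o+d*(z-o[2])/d[2]
def tri(a,b):  # rays (o,d) x2
    (o1,d1),(o2,d2)=a,b; s=np.linalg.lstsq(np.c_[d1,-d2],o2-o1,rcond=None)[0]
    p,q=o1+s[0]*d1,o2+s[1]*d2; return (p+q)/2,np.linalg.norm(p-q)
def proj(n,P,cal=None):
    c=cal or optics.calibration(n); return cv2.projectPoints(np.array(P,float).reshape(-1,3),np.array(c["rvec"]),np.array(c["tvec"]),c["camera_matrix"],None)[0].reshape(-1,2)
E
python3 - <<'E'
from h import *
S=cv2.imread("pics/scene0.png");D=cv2.imread("pics/side0.png")
def cr(I,x0,x1,y0,y1,w,h): return cv2.resize(I[y0:y1,x0:x1],(w,h),interpolation=cv2.INTER_CUBIC)
a=np.vstack([np.hstack([cr(S,410,530,185,305,400,400),cr(D,240,360,255,395,400,400)]),np.hstack([cr(S,130,190,190,235,266,200),cr(S,340,420,190,250,266,200),cr(D,300,390,150,218,268,200)])])
cv2.imwrite("pics/crop1.png",a)
for n,uv,h in [("scene",(447,210),.03),("scene",(493,242),.02),("scene",(479,275),.025),("scene",(156,215),.02),("side",(350,340),.03),("side",(314,377),.02),("side",(268,358),.025),("scene",(283,200),.0),("side",(360,240),.02),("scene",(378,220),.04),("side",(268,262),.05),("side",(288,268),.04),("side",(310,280),.04),("side",(333,290),.03),("side",(265,167),.02)]: print(n,uv,plane(n,uv,h).round(3))
E
```

```text
scene (447, 210) [0.413 0.284 0.03 ]
scene (493, 242) [0.48  0.386 0.02 ]
scene (479, 275) [0.566 0.352 0.025]
scene (156, 215) [ 0.484 -0.367  0.02 ]
side (350, 340) [0.412 0.293 0.03 ]
side (314, 377) [0.478 0.386 0.02 ]
side (268, 358) [0.571 0.346 0.025]
scene (283, 200) [ 0.404 -0.09   0.   ]
side (360, 240) [ 0.394 -0.076  0.02 ]
scene (378, 220) [0.46  0.131 0.04 ]
side (268, 262) [0.606 0.069 0.05 ]
side (288, 268) [0.559 0.076 0.04 ]
side (310, 280) [0.506 0.118 0.04 ]
side (333, 290) [0.453 0.138 0.03 ]
side (265, 167) [ 0.687 -0.456  0.02 ]
```

View pics/crop1.png

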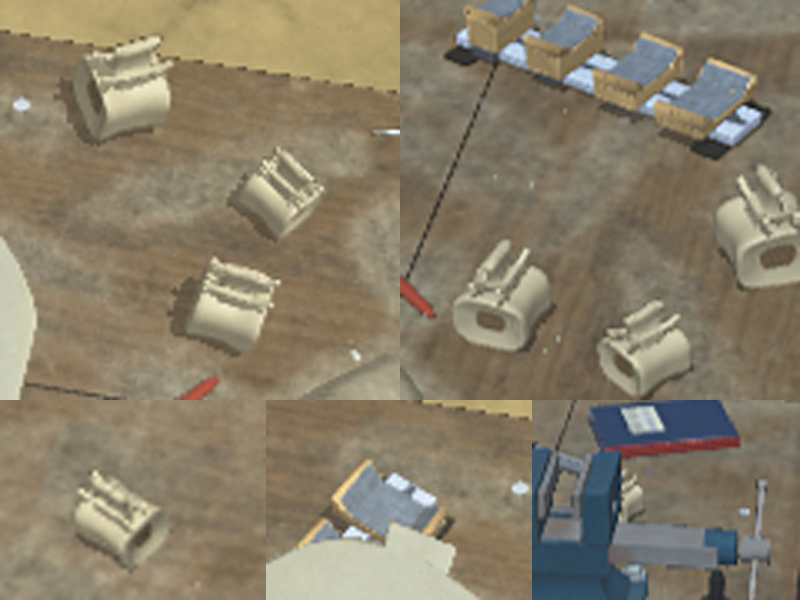

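The crop confirms the choice. Left group: largest (447,210), middle (479,275), smaller (493,242), and the smallest (156,215) lies behind the vise. Next I'll find the lamp disc's height and take a wrist view.

```bash
python3 - <<'E'
from h import *
for a,b in [((370,280),(143,270)),((380,232),(175,225)),((354,330),(100,335)),((340,360),(60,330)),((55,225),(160,150)),((60,320),(120,110))]: print(tri(ray("scene",a),ray("side",b)))
c=optics.calibration("wrist");R=cv2.Rodrigues(c["rvec"])[0];o=-R.T@c["tvec"]
s=sensors.observe();Rt=cv2.Rodrigues(s["ee_rot"])[0]
print(c["camera_matrix"],"cam in tool",Rt.T@(o-s["position"]),"\n",Rt.T@R.T,"\n",Rt)
E
```

```text
(array([0.75929873, 0.17139207, 0.17241635]), np.float64(0.2004371174093491))
(array([0.70002619, 0.16294117, 0.26777022]), np.float64(0.16220457244520778))
(array([0.83322885, 0.18755056, 0.03871915]), np.float64(0.282941149810925))
(array([0.9063187 , 0.17817343, 0.05050784]), np.float64(0.3106552756618573))
(array([ 0.82090027, -0.29404895,  0.28906795]), np.float64(0.32132936715595567))
(array([ 0.94051973, -0.27566472,  0.33852186]), np.float64(0.19107743747698758))
[[364.30080883   0.         316.84776397]
 [  0.         364.30080883 236.08754763]
 [  0.           0.           1.        ]] cam in tool [ 0.07337061 -0.00073344 -0.13860501] 
 [[-1.79148934e-04 -9.62531532e-01 -2.71169721e-01]
 [ 9.99999766e-01  6.77791240e-06 -6.84710835e-04]
 [ 6.60893733e-04 -2.71169780e-01  9.62531305e-01]] 
 [[-9.33813914e-01  3.57758903e-01 -3.76802850e-04]
 [ 3.57759074e-01  9.33812915e-01 -1.37278920e-03]
 [-1.39264190e-04 -1.41673429e-03 -9.99998987e-01]]
```

```bash
python3 - <<'E'
from h import *
for uv in [(370,280),(335,360),(290,385),(55,225),(80,320),(620,340)]:
  print(uv,[(z,plane("scene",uv,z)[:2].round(2).tolist(),proj("side",plane("scene",uv,z)).round().ravel().tolist()) for z in (.1,.2,.3,.4,.5,.6,.7)])
for n in ("scene","side"): print(ray(n,(320,240)))
E
```

```text
(370, 280) [(0.1, [0.64, 0.12], [250.0, 257.0]), (0.2, [0.68, 0.11], [225.0, 216.0]), (0.3, [0.73, 0.11], [198.0, 172.0]), (0.4, [0.78, 0.1], [169.0, 125.0]), (0.5, [0.82, 0.1], [137.0, 73.0]), (0.6, [0.87, 0.09], [102.0, 16.0]), (0.7, [0.92, 0.09], [63.0, -46.0])]
(335, 360) [(0.1, [0.8, 0.06], [181.0, 240.0]), (0.2, [0.83, 0.06], [161.0, 202.0]), (0.3, [0.87, 0.06], [139.0, 161.0]), (0.4, [0.9, 0.06], [115.0, 116.0]), (0.5, [0.93, 0.06], [89.0, 66.0]), (0.6, [0.96, 0.06], [60.0, 12.0]), (0.7, [0.99, 0.06], [27.0, -48.0])]
(290, 385) [(0.1, [0.86, -0.01], [167.0, 221.0]), (0.2, [0.88, -0.01], [149.0, 186.0]), (0.3, [0.91, 0.0], [128.0, 147.0]), (0.4, [0.94, 0.01], [106.0, 105.0]), (0.5, [0.96, 0.02], [81.0, 58.0]), (0.6, [0.99, 0.02], [54.0, 6.0]), (0.7, [1.01, 0.03], [23.0, -52.0])]
(55, 225) [(0.1, [0.57, -0.54], [304.0, 132.0]), (0.2, [0.63, -0.48], [283.0, 108.0]), (0.3, [0.68, -0.43], [261.0, 81.0]), (0.4, [0.73, -0.37], [235.0, 51.0]), (0.5, [0.78, -0.31], [206.0, 16.0]), (0.6, [0.84, -0.26], [172.0, -23.0]), (0.7, [0.89, -0.2], [133.0, -70.0])]
(80, 320) [(0.1, [0.77, -0.43], [233.0, 147.0]), (0.2, [0.81, -0.38], [215.0, 121.0]), (0.3, [0.84, -0.34], [195.0, 92.0]), (0.4, [0.88, -0.29], [172.0, 60.0]), (0.5, [0.91, -0.24], [146.0, 24.0]), (0.6, [0.94, -0.2], [117.0, -18.0]), (0.7, [0.98, -0.15], [83.0, -66.0])]
(620, 340) [(0.1, [0.71, 0.59], [153.0, 435.0]), (0.2, [0.75, 0.54], [126.0, 365.0]), (0.3, [0.79, 0.49], [98.0, 292.0]), (0.4, [0.83, 0.44], [70.0, 218.0]), (0.5, [0.87, 0.39], [40.0, 141.0]), (0.6, [0.91, 0.34], [10.0, 61.0]), (0.7, [0.95, 0.29], [-21.0, -21.0])]
(array([1.13527448, 0.06412055, 1.1652428 ]), array([-0.47760513, -0.0436059 , -0.877504  ]))
(array([0.41527662, 1.16307394, 0.86956168]), array([ 0.05292848, -0.82243794, -0.56640324]))
```

Request:
arm_command(deltas=[0, 0, 0, 0.26, -0.25, 0.035, 91.8, 0, 0, 0, 0.26, -0.25, 0.035, 91.8, 0, 0, 0, 0.26, -0.25, 0.035, 91.8, 0, 0, 0, 0.26, -0.25, 0.035, 91.8, 0, 0, 0, 0.26, -0.25, 0.035, 91.8, 0, 0, 0, 0.26, -0.25, 0.035, 91.8, 0, 0, 0, 0.26, -0.25, 0.035, 91.8, 0, 0, 0, 0.26, -0.25, 0.035, 91.8, 0, 0, 0, 0.26, -0.25, 0.035, 91.8, 0, 0, 0, 0.26, -0.25, 0.035, 91.8, 0, 0, 0, 0.26, -0.25, 0.035, 91.8])

```text
clock: 1.2
position: [0.4819, 0.3355, 0.2803]
ee_rot: [-0.566, -3.089, -0.0]
force: [-0.2, -0.4, 0.3]
width: 0.996
gripper_force: 0.0
```

```bash
cat >> h.py <<'E'
def snap(name):
    import pickle
    c=optics.calibration("wrist"); I=optics.get_image("wrist"); cv2.imwrite(f"pics/{name}.png",I); pickle.dump(c,open(f"pics/{name}.pkl","wb")); return I,c
def load(name):
    import pickle
    return cv2.imread(f"pics/{name}.png"),pickle.load(open(f"pics/{name}.pkl","rb"))
E
python3 -c "
from h import *
snap('w1')"
```

```text
(no output)
```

View pics/w1.png

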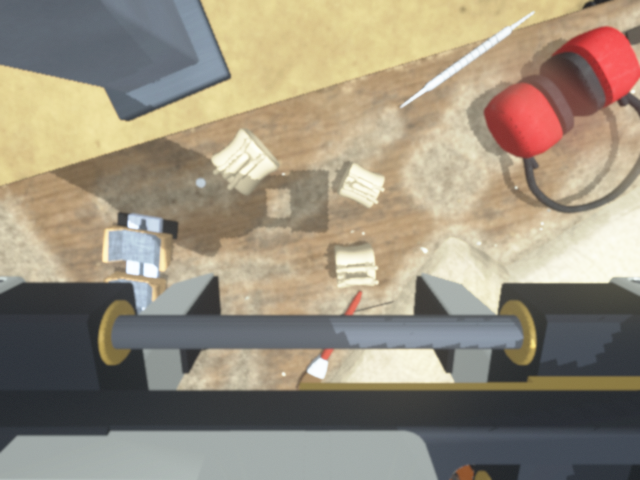

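Request:
arm_command(deltas=[0, 0, 0, 0.04, -0.22, 0, 91.8, 0, 0, 0, 0.04, -0.22, 0, 91.8, 0, 0, 0, 0.04, -0.22, 0, 91.8, 0, 0, 0, 0.04, -0.22, 0, 91.8, 0, 0, 0, 0.04, -0.22, 0, 91.8, 0, 0, 0, 0.04, -0.22, 0, 91.8, 0, 0, 0, 0.04, -0.22, 0, 91.8])

```text
clock: 1.95
position: [0.5232, 0.1148, 0.2807]
ee_rot: [-0.57, -3.089, -0.001]
force: [0.0, 0.9, 0.5]
width: 0.996
gripper_force: 0.0
```

```bash
python3 -c "
from h import *
snap('w2');s=sensors.observe();print(s['clock'],s['position'],s['ee_rot'])"
```

```text
2.0 [0.52311483 0.11568211 0.28065975] [-5.67539216e-01 -3.08945281e+00 -1.30262649e-03]
```

View pics/w2.png

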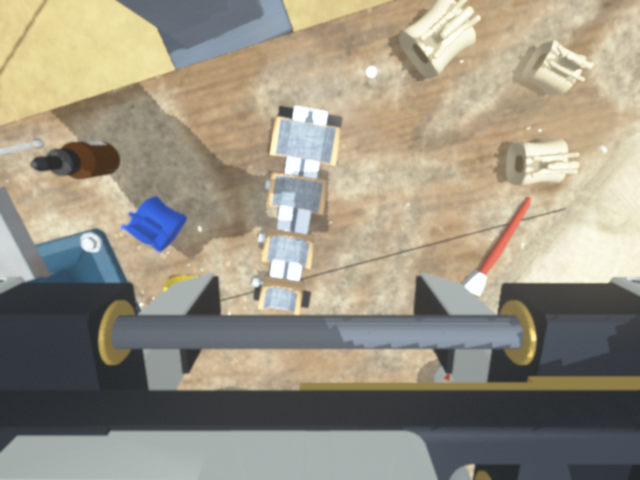

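The wrist views are clear. w1 shows v1 at (245,160), v3 at (361,185) and v2 at (355,263). w2 shows saddles 1–4 at (306,142), (296,195), (288,250) and (280,297), and the bottle's base near (105,158). Now I'll measure the positions.

```bash
cat >> h.py <<'E'
def blob(I,uv,lo,hi,r=45,k=3):
    m=cv2.inRange(cv2.cvtColor(I,cv2.COLOR_BGR2HSV),lo,hi); w=np.zeros_like(m); cv2.circle(w,uv,r,255,-1); m&=w
    m=cv2.morphologyEx(m,cv2.MORPH_OPEN,np.ones((k,k),np.uint8))
    n,l,st,_=cv2.connectedComponentsWithStats(m); i=1+np.argmax(st[1:,4])
    return (l==i).astype(np.uint8)*255
def ridge(I,m,cal,z):
    "position and yaw of ridges (mod pi) for blob seen near nadir"
    g=cv2.cvtColor(I,cv2.COLOR_BGR2GRAY).astype(np.float32); e=cv2.erode(m,np.ones((7,7)))>0
    gx,gy=cv2.Sobel(g,5,1,0)[e],cv2.Sobel(g,5,0,1)[e]
    w,V=np.linalg.eigh(np.array([[gx@gx,gx@gy],[gx@gy,gy@gy]])); d=V[:,0]
    M=cv2.moments(m,True); c=np.array([M["m10"],M["m01"]])/M["m00"]
    p,q=plane("wrist",c-20*d,z,cal),plane("wrist",c+20*d,z,cal); v=q-p
    return c,d,plane("wrist",c,z,cal),np.degrees(np.arctan2(v[1],v[0]))%180,w[0]/w[1]
E
python3 - <<'E'
from h import *
I,c=load('w2')
for uv in [(306,142),(296,195),(288,245),(280,297),(320,170)]: print(uv,cv2.cvtColor(I,cv2.COLOR_BGR2HSV)[uv[1],uv[0]])
J,c1=load('w1');H=cv2.cvtColor(J,cv2.COLOR_BGR2HSV)
for uv in [(245,150),(355,250),(361,185),(300,245),(420,180),(330,250)]: print(uv,H[uv[1],uv[0]])
B=J.copy()
for uv,z in [((245,160),.035),((355,263),.03),((361,185),.025)]:
    m=blob(J,uv,(15,25,165),(32,110,255))
    cc,d,p,a,r=ridge(J,m,c1,z); print("vert",uv,m.sum()//255,p.round(4),a.round(1),r.round(2))
    cv2.drawContours(B,cv2.findContours(m,0,2)[0],-1,(0,0,255),1); cv2.line(B,tuple((cc-25*d).astype(int)),tuple((cc+25*d).astype(int)),(0,255,0),1)
for uv,z in [((306,142),.028),((296,195),.035),((288,250),.041),((280,297),.047)]:
    m=blob(I,uv,(90,20,60),(125,110,165),30)
    (cx,cy),wh,an=cv2.minAreaRect(cv2.findNonZero(m)); print("sad",uv,(cx,cy),wh,an,plane("wrist",(cx,cy),z,c).round(4))
    cv2.drawContours(I,cv2.findContours(m,0,2)[0],-1,(0,0,255),1)
cv2.imwrite("pics/m1.png",np.hstack([cv2.resize(B[110:310,190:410],(440,400)),cv2.resize(I[100:320,240:360],(327,600))[:400]]))
cv2.imwrite("pics/m1.png",np.hstack([cv2.resize(B[110:310,190:410],(470,427)),cv2.resize(I[100:320,240:360],(233,427))]))
E
```

```text
(306, 142) [102  33 231]
(296, 195) [105  39 169]
(288, 245) [102  31 234]
(280, 297) [101  33 230]
(320, 170) [ 17  45 146]
(245, 150) [ 25  36 236]
(355, 250) [ 23  50 175]
(361, 185) [ 25  41 229]
(300, 245) [ 17  79 187]
(420, 180) [ 20  54 199]
(330, 250) [ 17  72 134]
vert (245, 160) 4001 [0.4025 0.2882 0.035 ] 109.3 0.62
vert (355, 263) 5242 [0.5601 0.3525 0.03  ] 77.7 0.43
vert (361, 185) 4822 [0.4796 0.3916 0.025 ] 55.8 0.53Traceback (most recent call last):
  File "<stdin>", line 12, in <module>
  File "h.py", line 22, in blob
    n,l,st,_=cv2.connectedComponentsWithStats(m); i=1+np.argmax(st[1:,4])
                                                      ~~~~~~~~~^^^^^^^^^^
    return _wrapfunc(a, 'argmax', axis=axis, out=out, **kwds)
    return bound(*args, **kwds)
ValueError: attempt to get argmax of an empty sequence
```

```bash
python3 - <<'E'
from h import *
I,c=load('w2')
J,c1=load('w1')
B=J.copy()
for uv,z,r in [((245,160),.035,45),((355,263),.03,38),((361,185),.025,32)]:
    m=blob(J,uv,(21,15,150),(35,75,255),r)
    m=cv2.morphologyEx(m,cv2.MORPH_CLOSE,np.ones((7,7)))
    cc,d,p,a,rr=ridge(J,m,c1,z); print("vert",uv,m.sum()//255,p.round(4),a.round(1),rr.round(2))
    cv2.drawContours(B,cv2.findContours(m,0,2)[0],-1,(0,0,255),1); cv2.line(B,tuple((cc-25*d).astype(int)),tuple((cc+25*d).astype(int)),(0,255,0),1)
R=cv2.resize(I[100:320,250:350],(270,594),interpolation=cv2.INTER_CUBIC)
L=cv2.resize(B[115:300,190:410],(528,444),interpolation=cv2.INTER_CUBIC)
cv2.imwrite("pics/m1.png",np.hstack([np.vstack([L,np.zeros((150,528,3),np.uint8)]),R]))
E
```

```text
vert (245, 160) 2617 [0.4124 0.2795 0.035 ] 99.0 0.61
vert (355, 263) 1587 [0.5634 0.3497 0.03  ] 72.5 0.08
vert (361, 185) 1475 [0.4772 0.386  0.025 ] 115.3 0.78
```

View pics/m1.png

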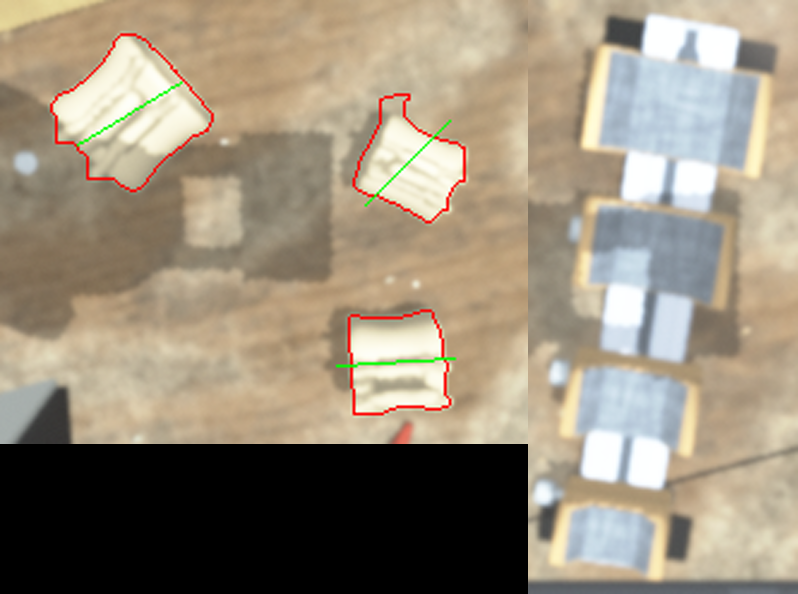

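```bash
python3 - <<'E'
from h import *
_,c=load('w2');_,c1=load('w1')
P=np.array([plane("wrist",(250+(x-528)/2.7,100+y/2.7),z,c) for x,y,z in [(679,111,.035),(656,250,.040),(632,410,.046),(613,539,.051)]])
print(P.round(4),np.linalg.norm(np.diff(P[:,:2],axis=0),axis=1))
m=P[:,:2].mean(0);d=np.linalg.svd(P[:,:2]-m)[2][0];print("fit",m,d,np.degrees(np.arctan2(d[1],d[0])),(P[:,:2]-m)@[-d[1],d[0]],[ (m+((p-m)@d)*d).round(4).tolist() for p in P[:,:2]])
for n,a,b,z in [("v1",(95,160),(175,82),.05),("v3",(385,140),(450,188),.036),("v2",(352,364),(445,360),.043)]:
    p,q=[plane("wrist",(190+u[0]/2.4,115+u[1]/2.4),z,c1) for u in(a,b)];print(n,np.degrees(np.arctan2(*(q-p)[1::-1]))%180)
s=sensors.observe();R=cv2.Rodrigues(s['ee_rot'])[0];print("tool y yaw",np.degrees(np.arctan2(R[1,1],R[0,1])), "x yaw",np.degrees(np.arctan2(R[1,0],R[0,0])))
E
```

```text
[[0.4573 0.1271 0.035 ]
 [0.5027 0.1    0.04  ]
 [0.5581 0.0679 0.046 ]
 [0.6054 0.0407 0.051 ]] [0.05285569 0.06406356 0.05452566]
fit [0.5308769  0.08391555] [ 0.86372968 -0.50395539] -30.262033627673357 [ 0.00027887 -0.00034414 -0.00012837  0.00019363] [[0.4572, 0.1269], [0.5028, 0.1003], [0.5582, 0.068], [0.6053, 0.0405]]
v1 111.64045598395494
v3 33.505236255355996
v2 71.84064089485788
tool y yaw 69.18138240073093 x yaw 159.1814070841184
```

```bash
python3 - <<'E'
from h import *
_,c1=load('w1')
for n,u,z in [("v1",(131,112),.035),("v3",(410,168),.025),("v2",(397,361),.03)]:
  print(n,plane("wrist",(190+u[0]/2.4,115+u[1]/2.4),z,c1).round(4), plane("wrist",(190+u[0]/2.4,115+u[1]/2.4),z-.015,c1).round(4))
print(sensors.observe()['position'])
E
```

```text
v1 [0.4124 0.2807 0.035 ] [0.4123 0.2776 0.02  ]
v3 [0.4797 0.386  0.025 ] [0.4822 0.387  0.01  ]
v2 [0.5629 0.3504 0.03  ] [0.5687 0.35   0.015 ]
[0.52311483 0.11568211 0.28065975]
```

Request:
arm_command(deltas=[0, 0, -0.528, -0.084, 0.098, -0.06, 91.8, 0, 0, -0.528, -0.084, 0.098, -0.06, 91.8, 0, 0, -0.528, -0.084, 0.098, -0.06, 91.8, 0, 0, -0.528, -0.084, 0.098, -0.06, 91.8, 0, 0, -0.528, -0.084, 0.098, -0.06, 91.8, 0, 0, -0.528, -0.084, 0.098, -0.06, 91.8, 0, 0, -0.528, -0.084, 0.098, -0.06, 91.8, 0, 0, -0.528, -0.084, 0.098, -0.06, 91.8])

```text
clock: 2.8
position: [0.439, 0.2131, 0.2207]
ee_rot: [-1.76, -2.602, -0.0]
force: [0.2, -0.3, 0.0]
width: 1.0
gripper_force: 0.0
```

```bash
python3 - <<'E'
from h import *
I,c=snap('w3')
print(proj("wrist",[[.412,.282,.035],[.48,.386,.02],[.563,.35,.03]],c))
cv2.imwrite("pics/w3v.png",I[:400])
E
```

```text
[[318.65797703 131.70987089]
 [439.6141494   43.80009479]
 [510.27028109 123.39478802]]
```

View pics/w3v.png

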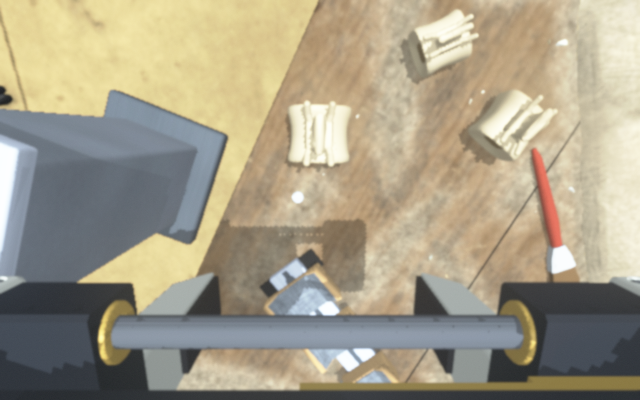

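v1 is at (319,134), square to the view and within 3 mm of the prediction. Grasping it.

Request:
arm_command(deltas=[0, 0, 0, -0.026, 0.066, -0.05, 91.8, 0, 0, 0, -0.026, 0.066, -0.05, 91.8, 0, 0, 0, -0.026, 0.066, -0.1, 91.8, 0, 0, 0, -0.026, 0.066, -0.14, 91.8, 0, 0, 0, -0.026, 0.066, -0.17, 91.8, 0, 0, 0, -0.026, 0.066, -0.18, 91.8, 0, 0, 0, -0.026, 0.066, -0.18, 91.8, 0, 0, 0, -0.026, 0.066, -0.18, 30, 0, 0, 0, -0.026, 0.066, -0.18, 30, 0, 0, 0, -0.026, 0.066, -0.18, 30, 0, 0, 0, -0.026, 0.066, -0.18, 30, 0, 0, 0, -0.026, 0.066, -0.18, 30, 0, 0, 0, -0.026, 0.066, -0.18, 30, 0, 0, 0, -0.026, 0.066, -0.18, 30, 0, 0, 0, -0.026, 0.066, -0.18, 30], force=25)

```text
clock: 4.35
position: [0.4139, 0.2779, 0.0411]
ee_rot: [1.768, 2.597, 0.001]
force: [-0.6, 0.8, 5.7]
width: 0.578
gripper_force: 25.0
```

Request:
arm_command(deltas=[0, 0, 0, 0, 0, 0.03, 30, 0, 0, 0, 0, 0, 0.07, 30, 0, 0, 0, 0, 0, 0.1, 30, 0, 0, 0.424, 0.043, -0.151, 0.1, 30, 0, 0, 0.424, 0.043, -0.151, 0.1, 30, 0, 0, 0.424, 0.043, -0.151, 0.1, 30, 0, 0, 0.424, 0.043, -0.151, 0.1, 30, 0, 0, 0.424, 0.043, -0.151, 0.1, 30, 0, 0, 0.424, 0.043, -0.151, 0.1, 30, 0, 0, 0.424, 0.043, -0.151, 0.1, 30, 0, 0, 0.424, 0.043, -0.151, 0.08, 30, 0, 0, 0.424, 0.043, -0.151, 0.06, 30, 0, 0, 0.424, 0.043, -0.151, 0.045, 30, 0, 0, 0.424, 0.043, -0.151, 0.037, 30, 0, 0, 0.424, 0.043, -0.151, 0.034, 30, 0, 0, 0.424, 0.043, -0.151, 0.034, 30])

```text
clock: 5.95
position: [0.4565, 0.1269, 0.0747]
ee_rot: [-0.822, -3.032, 0.0]
force: [-0.4, -0.4, -1.7]
width: 0.579
gripper_force: 25.0
```

Request:
arm_command(deltas=[0, 0, 0, 0, 0, -0.002, 30, 0, 0, 0, 0, 0, -0.004, 30, 0, 0, 0, 0, 0, -0.006, 30, 0, 0, 0, 0, 0, -0.008, 30, 0, 0, 0, 0, 0, -0.009, 30, 0, 0, 0, 0, 0, -0.01, 30, 0, 0, 0, 0, 0, -0.01, 30])

```text
clock: 6.65
position: [0.4566, 0.1266, 0.0652]
ee_rot: [0.822, 3.032, 0.0]
force: [-1.8, -0.7, 6.3]
width: 0.575
gripper_force: 25.0
```

Request:
arm_command(deltas=[0, 0, 0, 0, 0, 0, 65, 0, 0, 0, 0, 0, 0, 80, 0, 0, 0, 0, 0, 0, 91.8, 0, 0, 0, 0, 0, 0, 91.8, 0, 0, 0, 0, 0, 0, 91.8, 0, 0, 0, 0, 0, 0.02, 91.8, 0, 0, 0, 0, 0, 0.06, 91.8, 0, 0, 0, 0, 0, 0.11, 91.8, 0, 0, -0.866, 0.087, 0.154, 0.155, 91.8, 0, 0, -0.866, 0.087, 0.154, 0.155, 91.8, 0, 0, -0.866, 0.087, 0.154, 0.155, 91.8, 0, 0, -0.866, 0.087, 0.154, 0.155, 91.8, 0, 0, -0.866, 0.087, 0.154, 0.155, 91.8, 0, 0, -0.866, 0.087, 0.154, 0.155, 91.8, 0, 0, -0.866, 0.087, 0.154, 0.155, 91.8, 0, 0, -0.866, 0.087, 0.154, 0.155, 91.8, 0, 0, -0.866, 0.087, 0.154, 0.155, 91.8, 0, 0, -0.866, 0.087, 0.154, 0.155, 91.8, 0, 0, -0.866, 0.087, 0.154, 0.155, 91.8, 0, 0, -0.866, 0.087, 0.154, 0.155, 91.8])

```text
clock: 8.65
position: [0.5435, 0.2807, 0.2197]
ee_rot: [2.543, 1.845, -0.0]
force: [0.7, 1.0, -0.5]
width: 1.0
gripper_force: 0.0
```

```bash
python3 - <<'E'
from h import *
I,c=snap('w4')
P=[[.567,.350,.03],[.48,.386,.02],[.4572,.1269,.05]]
print(proj("wrist",P,c))
cv2.imwrite("pics/w4v.png",np.hstack([I[:400],cv2.resize(I[60:210,240:300+90],(160,160))[:400] if 0 else I[:400,:1]]))
E
```

```text
[[318.28149278 132.07929976]
 [212.47354591 123.63265315]
 [282.82590406 388.67735998]]
```

View pics/w4v.png

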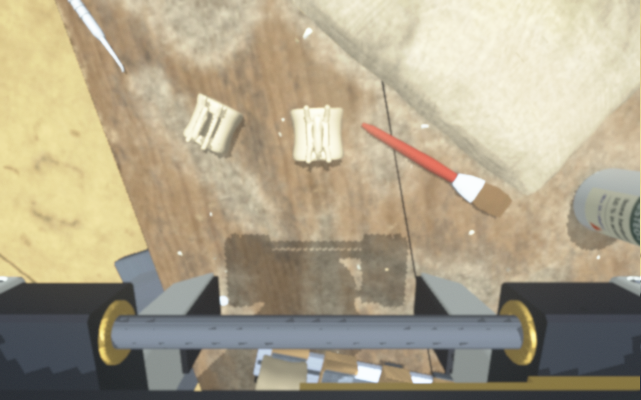

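v2 is at (317,136), aligned. v3 sits beside it at (213,125), so I'll open only to 66 mm.

Request:
arm_command(deltas=[0, 0, 0, 0.0225, 0.066, -0.04, 66, 0, 0, 0, 0.0225, 0.066, -0.05, 66, 0, 0, 0, 0.0225, 0.066, -0.07, 66, 0, 0, 0, 0.0225, 0.066, -0.09, 66, 0, 0, 0, 0.0225, 0.066, -0.13, 66, 0, 0, 0, 0.0225, 0.066, -0.165, 66, 0, 0, 0, 0.0225, 0.066, -0.187, 66, 0, 0, 0, 0.0225, 0.066, -0.187, 66, 0, 0, 0, 0.0225, 0.066, -0.187, 25, 0, 0, 0, 0.0225, 0.066, -0.187, 25, 0, 0, 0, 0.0225, 0.066, -0.187, 25, 0, 0, 0, 0.0225, 0.066, -0.187, 25, 0, 0, 0, 0.0225, 0.066, -0.187, 25, 0, 0, 0, 0.0225, 0.066, -0.187, 25], force=25)

```text
clock: 10.1
position: [0.5669, 0.3473, 0.0345]
ee_rot: [-2.545, -1.841, -0.004]
force: [-1.1, -0.4, 7.0]
width: 0.495
gripper_force: 24.8
```

Request:
arm_command(deltas=[0, 0, 0, 0, 0, 0.03, 25, 0, 0, 0, 0, 0, 0.07, 25, 0, 0, 0, 0, 0, 0.12, 25, 0, 0, 0.866, -0.064, -0.247, 0.13, 25, 0, 0, 0.866, -0.064, -0.247, 0.13, 25, 0, 0, 0.866, -0.064, -0.247, 0.13, 25, 0, 0, 0.866, -0.064, -0.247, 0.13, 25, 0, 0, 0.866, -0.064, -0.247, 0.13, 25, 0, 0, 0.866, -0.064, -0.247, 0.13, 25, 0, 0, 0.866, -0.064, -0.247, 0.13, 25, 0, 0, 0.866, -0.064, -0.247, 0.13, 25, 0, 0, 0.866, -0.064, -0.247, 0.13, 25, 0, 0, 0.866, -0.064, -0.247, 0.13, 25, 0, 0, 0.866, -0.064, -0.247, 0.13, 25, 0, 0, 0.866, -0.064, -0.247, 0.1, 25, 0, 0, 0.866, -0.064, -0.247, 0.07, 25, 0, 0, 0.866, -0.064, -0.247, 0.05, 25, 0, 0, 0.866, -0.064, -0.247, 0.042, 25, 0, 0, 0.866, -0.064, -0.247, 0.04, 25, 0, 0, 0.866, -0.064, -0.247, 0.04, 25])

```text
clock: 12.1
position: [0.5025, 0.0998, 0.0733]
ee_rot: [0.823, 3.031, 0.0]
force: [0.6, 0.2, -0.9]
width: 0.494
gripper_force: 24.8
```

Request:
arm_command(deltas=[0, 0, 0, 0, 0, -0.002, 25, 0, 0, 0, 0, 0, -0.004, 25, 0, 0, 0, 0, 0, -0.006, 25, 0, 0, 0, 0, 0, -0.0075, 25, 0, 0, 0, 0, 0, -0.0085, 25, 0, 0, 0, 0, 0, -0.0085, 25])

```text
clock: 12.7
position: [0.5024, 0.0998, 0.0653]
ee_rot: [0.822, 3.032, 0.001]
force: [-3.5, -0.2, 15.6]
width: 0.488
gripper_force: 24.8
```

Request:
arm_command(deltas=[0, 0, 0, 0, 0, 0, 60, 0, 0, 0, 0, 0, 0, 75, 0, 0, 0, 0, 0, 0, 80, 0, 0, 0, 0, 0, 0, 80, 0, 0, 0, 0, 0, 0, 80, 0, 0, 0, 0, 0, 0.02, 80, 0, 0, 0, 0, 0, 0.06, 80, 0, 0, 0, 0, 0, 0.11, 80, 0, 0, 0.848, 0.03, 0.339, 0.155, 80, 0, 0, 0.848, 0.03, 0.339, 0.155, 80, 0, 0, 0.848, 0.03, 0.339, 0.155, 80, 0, 0, 0.848, 0.03, 0.339, 0.155, 80, 0, 0, 0.848, 0.03, 0.339, 0.155, 80, 0, 0, 0.848, 0.03, 0.339, 0.155, 80, 0, 0, 0.848, 0.03, 0.339, 0.155, 80, 0, 0, 0.848, 0.03, 0.339, 0.155, 80, 0, 0, 0.848, 0.03, 0.339, 0.155, 80, 0, 0, 0.848, 0.03, 0.339, 0.155, 80, 0, 0, 0.848, 0.03, 0.339, 0.155, 80, 0, 0, 0.848, 0.03, 0.339, 0.155, 80])

```text
clock: 14.7
position: [0.5322, 0.4383, 0.2192]
ee_rot: [1.222, -2.894, 0.0]
force: [-0.3, 0.2, 0.3]
width: 0.871
gripper_force: 0.0
```

```bash
python3 - <<'E'
from h import *
I,c=snap('w5')
print(proj("wrist",[[.481,.386,.025],[.5028,.1003,.06],[.4572,.1269,.05]],c))
cv2.imwrite("pics/w5v.png",np.vstack([I[:290],cv2.resize(I[80:190,200:440],(640,293),interpolation=cv2.INTER_CUBIC)]))
E
```

```text
[[ 317.20348003  134.53777672]
 [ -14.82573666 -169.5089898 ]
 [  70.80877889 -181.70533352]]
```

View pics/w5v.png

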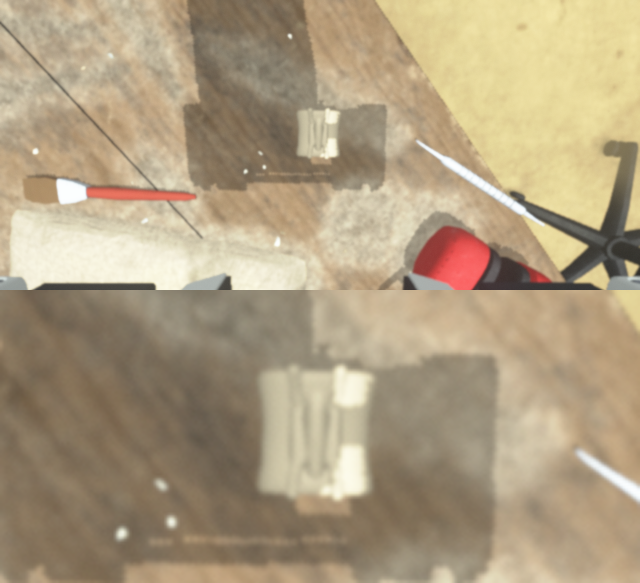

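v3 is at (318,133), aligned. Grasping it.

Request:
arm_command(deltas=[0, 0, 0, -0.052, -0.053, -0.05, 80, 0, 0, 0, -0.052, -0.053, -0.06, 75, 0, 0, 0, -0.052, -0.053, -0.1, 75, 0, 0, 0, -0.052, -0.053, -0.14, 75, 0, 0, 0, -0.052, -0.053, -0.17, 75, 0, 0, 0, -0.052, -0.053, -0.188, 75, 0, 0, 0, -0.052, -0.053, -0.188, 75, 0, 0, 0, -0.052, -0.053, -0.188, 20, 0, 0, 0, -0.052, -0.053, -0.188, 20, 0, 0, 0, -0.052, -0.053, -0.188, 20, 0, 0, 0, -0.052, -0.053, -0.188, 20, 0, 0, 0, -0.052, -0.053, -0.188, 20, 0, 0, 0, -0.052, -0.053, -0.188, 20, 0, 0, 0, -0.052, -0.053, -0.188, 20, 0, 0, 0, -0.052, -0.053, -0.188, 20], force=20)

```text
clock: 16.25
position: [0.4803, 0.3859, 0.0318]
ee_rot: [-1.227, 2.891, 0.0]
force: [-1.2, -1.1, 5.3]
width: 0.421
gripper_force: 19.9
```

Request:
arm_command(deltas=[0, 0, 0, 0, 0, 0.03, 20, 0, 0, 0, 0, 0, 0.07, 20, 0, 0, 0, 0, 0, 0.12, 20, 0, 0, -0.848, 0.078, -0.318, 0.13, 20, 0, 0, -0.848, 0.078, -0.318, 0.13, 20, 0, 0, -0.848, 0.078, -0.318, 0.13, 20, 0, 0, -0.848, 0.078, -0.318, 0.13, 20, 0, 0, -0.848, 0.078, -0.318, 0.13, 20, 0, 0, -0.848, 0.078, -0.318, 0.13, 20, 0, 0, -0.848, 0.078, -0.318, 0.13, 20, 0, 0, -0.848, 0.078, -0.318, 0.13, 20, 0, 0, -0.848, 0.078, -0.318, 0.13, 20, 0, 0, -0.848, 0.078, -0.318, 0.13, 20, 0, 0, -0.848, 0.078, -0.318, 0.13, 20, 0, 0, -0.848, 0.078, -0.318, 0.1, 20, 0, 0, -0.848, 0.078, -0.318, 0.075, 20, 0, 0, -0.848, 0.078, -0.318, 0.058, 20, 0, 0, -0.848, 0.078, -0.318, 0.049, 20, 0, 0, -0.848, 0.078, -0.318, 0.046, 20, 0, 0, -0.848, 0.078, -0.318, 0.046, 20])

```text
clock: 18.25
position: [0.5582, 0.0678, 0.0774]
ee_rot: [0.82, 3.033, 0.0]
force: [-0.7, 0.2, -1.2]
width: 0.416
gripper_force: 19.9
```

Request:
arm_command(deltas=[0, 0, 0, 0, 0, -0.002, 20, 0, 0, 0, 0, 0, -0.004, 20, 0, 0, 0, 0, 0, -0.006, 20, 0, 0, 0, 0, 0, -0.0075, 20, 0, 0, 0, 0, 0, -0.0075, 20])

```text
clock: 18.75
position: [0.5581, 0.0677, 0.0698]
ee_rot: [0.821, 3.032, 0.0]
force: [0.9, 0.3, -1.6]
width: 0.419
gripper_force: 19.9
```

Not in contact yet, so I'll lower a bit more.

Request:
arm_command(deltas=[0, 0, 0, 0, 0, -0.001, 20, 0, 0, 0, 0, 0, -0.0015, 20, 0, 0, 0, 0, 0, -0.0015, 20])

```text
clock: 19.05
position: [0.5582, 0.0677, 0.0697]
ee_rot: [0.822, 3.032, 0.001]
force: [-5.6, -0.9, 17.6]
width: 0.414
gripper_force: 19.9
```

Request:
arm_command(deltas=[0, 0, 0, 0, 0, 0, 55, 0, 0, 0, 0, 0, 0, 70, 0, 0, 0, 0, 0, 0, 75, 0, 0, 0, 0, 0, 0, 75, 0, 0, 0, 0, 0, 0, 75, 0, 0, 0, 0, 0, 0.02, 75, 0, 0, 0, 0, 0, 0.06, 75, 0, 0, 0, 0, 0, 0.11, 75, 0, 0, 0, 0, 0, 0.16, 75, 0, 0, 0, 0, 0, 0.21, 75, 0, 0, 0, 0, 0, 0.25, 75, 0, 0, 0, 0, 0, 0.25, 75])

```text
clock: 20.25
position: [0.5606, 0.0679, 0.3243]
ee_rot: [0.82, 3.024, 0.008]
force: [0.7, 0.1, -1.0]
width: 0.82
gripper_force: 0.0
```

```bash
python3 - <<'E'
from h import *
p,q=plane("scene",(150.3,209.2),.035),plane("scene",(163.8,218.2),.035);print("v4 yaw",np.degrees(np.arctan2(*(q-p)[1::-1]))%180)
for uv in [(156,216)]: print([plane("scene",uv,z).round(3) for z in(.015,.03)])
# vise: jaw tops scene vs side; disc2
for a,b in [((240,163),(372,172)),((220,237),(290,172)),((200,235),(295,170)),((55,225),(245,70)),((85,195),(270,70))]: print(a,tri(ray("scene",a),ray("side",b)))
for uv in [(215,220),(250,160),(240,185),(205,260),(250,255)]: print(uv,[plane("scene",uv,z)[:2].round(3) for z in(0,.1,.15)])
I,c=snap('w6');print(proj("wrist",[[.4572,.1269,.05],[.5028,.1003,.06],[.5582,.068,.06]],c), sensors.observe()['position'])
cv2.imwrite("pics/side1.png",optics.get_image("side"))
S=cv2.imread("pics/scene0.png");D=cv2.imread("pics/side1.png")
cv2.imwrite("pics/w6v.png",np.vstack([I[:300],np.hstack([cv2.resize(S[140:280,130:270],(300,300)),cv2.resize(D[150:310,250:430],(340,300))])]))
E
```

```text
v4 yaw 60.31547042165847
[array([ 0.484, -0.368,  0.015]), array([ 0.492, -0.363,  0.03 ])]
(240, 163) (array([ 0.384353  , -0.1824812 ,  0.14075821]), np.float64(0.04162202926347983))
(220, 237) (array([ 0.58399786, -0.18697001,  0.14347622]), np.float64(0.014301917592532423))
(200, 235) (array([ 0.57516435, -0.2315895 ,  0.12647524]), np.float64(0.012652555370466147))
(55, 225) (array([ 0.70933455, -0.39711206,  0.34536075]), np.float64(0.012426366288439697))
(85, 195) (array([ 0.64376838, -0.3680388 ,  0.35062656]), np.float64(0.003323097990181958))
(215, 220) [array([ 0.472, -0.237]), array([ 0.529, -0.212]), array([ 0.558, -0.199])]
(250, 160) [array([ 0.298, -0.184]), array([ 0.37 , -0.162]), array([ 0.406, -0.152])]
(240, 185) [array([ 0.372, -0.196]), array([ 0.437, -0.174]), array([ 0.47 , -0.163])]
(205, 260) [array([ 0.575, -0.241]), array([ 0.624, -0.215]), array([ 0.648, -0.202])]
(250, 255) [array([ 0.554, -0.144]), array([ 0.604, -0.126]), array([ 0.629, -0.117])]
[[314.75530262  86.2668258 ]
 [314.91715684 138.35879663]
 [315.10257079 197.84188555]] [0.55941037 0.06783234 0.32108348]
```

View pics/w6v.png

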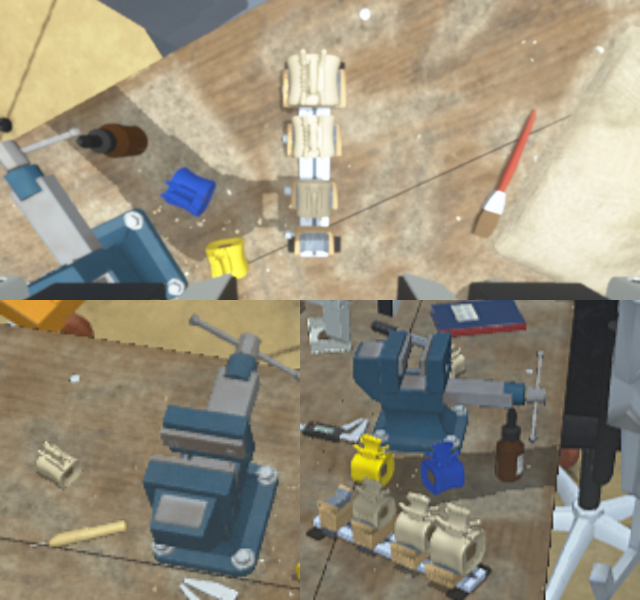

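All three sit squarely in their saddles in the wrist view at (315,86), (315,138) and (315,198). Going round to v4 above the vise.

Request:
arm_command(deltas=[0, 0, -0.997, -0.11, -0.498, 0.01, 75, 0, 0, -0.997, -0.11, -0.498, 0.01, 75, 0, 0, -0.997, -0.11, -0.498, 0.01, 75, 0, 0, -0.997, -0.11, -0.498, 0.01, 75, 0, 0, -0.997, -0.11, -0.498, 0.01, 75, 0, 0, -0.997, -0.11, -0.498, 0.01, 75, 0, 0, -0.997, -0.11, -0.498, 0.01, 75, 0, 0, -0.997, -0.11, -0.498, 0.01, 75, 0, 0, -0.997, -0.11, -0.498, 0.01, 75, 0, 0, -0.997, -0.11, -0.498, 0.01, 75, 0, 0, -0.997, -0.11, -0.498, 0.01, 75, 0, 0, -0.997, -0.11, -0.498, 0.01, 75, 0, 0, -0.997, -0.11, -0.498, 0.01, 75, 0, 0, -0.997, -0.11, -0.498, 0.01, 75, 0, 0, -0.997, -0.11, -0.498, -0.04, 75, 0, 0, -0.997, -0.11, -0.498, -0.08, 75, 0, 0, -0.997, -0.11, -0.498, -0.08, 75, 0, 0, -0.997, -0.11, -0.498, -0.08, 75])

```text
clock: 22.15
position: [0.4487, -0.4294, 0.2389]
ee_rot: [-2.719, -1.572, -0.0]
force: [-0.1, -0.6, 0.3]
width: 0.814
gripper_force: 0.0
```

```bash
python3 - <<'E'
from h import *
I,c=snap('w7')
print(proj("wrist",[[.486,-.367,.02]],c), sensors.observe()['position'])
cv2.imwrite("pics/w7v.png",np.vstack([I[:290],cv2.resize(I[80:190,200:440],(640,293),interpolation=cv2.INTER_CUBIC)]))
E
```

```text
[[318.47758231 132.82373938]] [ 0.4490566  -0.4303871   0.24017157]
```

View pics/w7v.png

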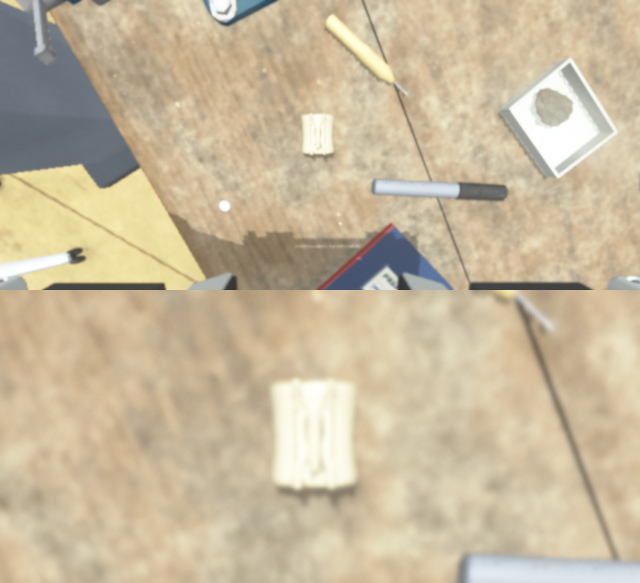

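v4 is at (318,135), aligned. Grasping it.

Request:
arm_command(deltas=[0, 0, 0, 0.036, 0.0615, -0.05, 70, 0, 0, 0, 0.036, 0.0615, -0.08, 70, 0, 0, 0, 0.036, 0.0615, -0.12, 70, 0, 0, 0, 0.036, 0.0615, -0.16, 70, 0, 0, 0, 0.036, 0.0615, -0.19, 70, 0, 0, 0, 0.036, 0.0615, -0.21, 70, 0, 0, 0, 0.036, 0.0615, -0.21, 70, 0, 0, 0, 0.036, 0.0615, -0.21, 15, 0, 0, 0, 0.036, 0.0615, -0.21, 15, 0, 0, 0, 0.036, 0.0615, -0.21, 15, 0, 0, 0, 0.036, 0.0615, -0.21, 15, 0, 0, 0, 0.036, 0.0615, -0.21, 15, 0, 0, 0, 0.036, 0.0615, -0.21, 15, 0, 0, 0, 0.036, 0.0615, -0.21, 15, 0, 0, 0, 0.036, 0.0615, -0.21, 15], force=20)

```text
clock: 23.7
position: [0.4843, -0.3689, 0.0286]
ee_rot: [2.721, 1.569, 0.001]
force: [-0.3, 1.6, 6.0]
width: 0.338
gripper_force: 20.0
```

```bash
python3 - <<'E'
from h import *
for a in [(380,232),(345,238),(400,245)]: print(a,[(z,plane("scene",a,z)[:2].round(3).tolist(),proj("side",plane("scene",a,z)).round().ravel().tolist()) for z in(.3,.35,.4,.45)])
I=cv2.imread("pics/side0.png");m=cv2.inRange(I,(150,170,175),(215,225,235))
for v in range(95,170,8): u=np.where(m[v,130:225])[0]; print(v,(u.min()+130,u.max()+130) if len(u) else None)
E
```

```text
(380, 232) [(0.3, [0.639, 0.12], [241.0, 176.0]), (0.35, [0.668, 0.117], [225.0, 153.0]), (0.4, [0.697, 0.113], [208.0, 128.0]), (0.45, [0.725, 0.11], [190.0, 102.0])]
(345, 238) [(0.3, [0.657, 0.062], [238.0, 163.0]), (0.35, [0.684, 0.062], [222.0, 141.0]), (0.4, [0.712, 0.062], [206.0, 117.0]), (0.45, [0.74, 0.063], [189.0, 93.0])]
(400, 245) [(0.3, [0.661, 0.154], [227.0, 184.0]), (0.35, [0.688, 0.149], [211.0, 160.0]), (0.4, [0.716, 0.144], [195.0, 134.0]), (0.45, [0.743, 0.138], [177.0, 108.0])]
95 (np.int64(142), np.int64(143))
103 (np.int64(147), np.int64(149))
111 (np.int64(148), np.int64(177))
119 (np.int64(150), np.int64(171))
127 (np.int64(150), np.int64(223))
135 (np.int64(148), np.int64(179))
143 (np.int64(139), np.int64(147))
151 None
159 None
167 None
```

Request:
arm_command(deltas=[0, 0, 0, 0, 0, 0.03, 15, 0, 0, 0, 0, 0, 0.07, 15, 0, 0, 0, 0, 0, 0.12, 15, 0, 0, 0, 0, 0, 0.17, 15, 0, 0, 0, 0, 0, 0.22, 15, 0, 0, 0, 0, 0, 0.25, 15, 0, 0, 0, 0, 0, 0.25, 15])

```text
clock: 24.4
position: [0.4854, -0.3706, 0.283]
ee_rot: [2.716, 1.566, 0.006]
force: [-0.3, -0.7, -1.3]
width: 0.343
gripper_force: 20.0
```

Request:
arm_command(deltas=[0, 0, 0.997, 0.055, 0.35, 0, 15, 0, 0, 0.997, 0.055, 0.35, 0, 15, 0, 0, 0.997, 0.055, 0.35, 0, 15, 0, 0, 0.997, 0.055, 0.35, 0, 15, 0, 0, 0.997, 0.055, 0.35, 0, 15, 0, 0, 0.997, 0.055, 0.35, 0, 15, 0, 0, 0.997, 0.055, 0.35, 0, 15, 0, 0, 0.997, 0.055, 0.35, 0, 15, 0, 0, 0.997, 0.055, 0.35, 0, 15, 0, 0, 0.997, 0.055, 0.35, -0.04, 15, 0, 0, 0.997, 0.055, 0.35, -0.08, 15, 0, 0, 0.997, 0.055, 0.35, -0.12, 15, 0, 0, 0.997, 0.055, 0.35, -0.12, 15])

```text
clock: 25.7
position: [0.5348, -0.0189, 0.1529]
ee_rot: [-0.819, -3.022, 0.005]
force: [-0.6, 0.1, -1.2]
width: 0.342
gripper_force: 20.0
```

Request:
arm_command(deltas=[0, 0, 0, 0, 0, 0, 15, 0, 0, 0, 0, 0, 0, 15])

```text
clock: 25.9
position: [0.5402, -0.0189, 0.1599]
ee_rot: [0.822, 3.03, 0.001]
force: [-1.1, -0.5, -0.4]
width: 0.343
gripper_force: 20.0
```

Request:
arm_command(deltas=[0, 0, 0, 0.03, 0.03, 0, 15, 0, 0, 0, 0.05, 0.05, 0, 15, 0, 0, 0, 0.065, 0.0595, 0, 15, 0, 0, 0, 0.065, 0.0595, -0.02, 15, 0, 0, 0, 0.065, 0.0595, -0.04, 15, 0, 0, 0, 0.065, 0.0595, -0.06, 15, 0, 0, 0, 0.065, 0.0595, -0.072, 15, 0, 0, 0, 0.065, 0.0595, -0.078, 15, 0, 0, 0, 0.065, 0.0595, -0.078, 15, 0, 0, 0, 0.065, 0.0595, -0.078, 15])

```text
clock: 26.9
position: [0.6048, 0.0407, 0.0813]
ee_rot: [0.821, 3.031, 0.001]
force: [-0.4, 0.3, -0.5]
width: 0.341
gripper_force: 20.0
```

Request:
arm_command(deltas=[0, 0, 0, 0, 0, -0.002, 15, 0, 0, 0, 0, 0, -0.004, 15, 0, 0, 0, 0, 0, -0.006, 15, 0, 0, 0, 0, 0, -0.0075, 15, 0, 0, 0, 0, 0, -0.0085, 15, 0, 0, 0, 0, 0, -0.0085, 15])

```text
clock: 27.5
position: [0.6041, 0.0406, 0.0726]
ee_rot: [0.822, 3.032, 0.0]
force: [-3.6, 0.8, 10.4]
width: 0.339
gripper_force: 20.0
```

Contact felt. I'll release, back off the same low way, and look.

Request:
arm_command(deltas=[0, 0, 0, 0, 0, 0, 50, 0, 0, 0, 0, 0, 0, 65, 0, 0, 0, 0, 0, 0, 75, 0, 0, 0, 0, 0, 0, 75, 0, 0, 0, 0, 0, 0, 75, 0, 0, 0, 0, 0, 0.02, 75, 0, 0, 0, 0, 0, 0.06, 75, 0, 0, 0, 0, 0, 0.1, 75, 0, 0, 0, 0, 0, 0.14, 75, 0, 0, 0, 0, 0, 0.17, 75, 0, 0, 0, 0, 0, 0.17, 75, 0, 0, 0, 0, 0, 0.17, 75])

```text
clock: 28.7
position: [0.6043, 0.0407, 0.2422]
ee_rot: [0.821, 3.031, 0.001]
force: [-0.2, 0.3, -0.2]
width: 0.817
gripper_force: 0.0
```

```bash
python3 - <<'E'
from h import *
I,c=snap('w8');D=optics.get_image("side");s=sensors.observe();print(s['clock'],s['position'])
for n,cc in(("wrist",c),("side",None)): print(proj(n,[[.4572,.1269,.024],[.5028,.1003,.031],[.5582,.068,.038],[.6053,.0405,.044]],cc).round())
cv2.imwrite("pics/w8v.png",np.hstack([cv2.resize(I[0:300,200:440],(400,500)),cv2.resize(D[220:320,250:370],(400,500))]))
E
```

```text
28.8 [0.60335776 0.04067034 0.24050892]
[[318.  17.]
 [318.  81.]
 [318. 155.]
 [318. 215.]]
[[331. 289.]
 [312. 278.]
 [289. 267.]
 [270. 257.]]
```

View pics/w8v.png

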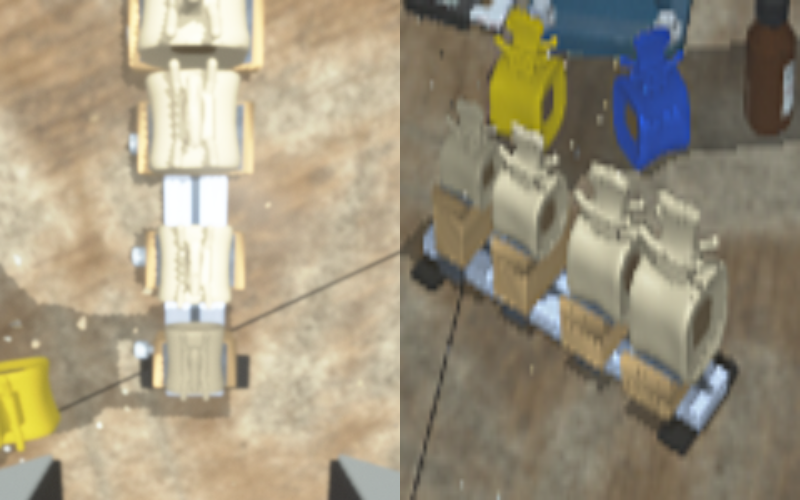

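The picture shows all four vertebrae upright and centred in their saddles, and the contact heights match the trough floors. The bottle is standing untouched.

```bash
python3 -c "
from cell import arm
print(arm.sign_off())"
```

```text
the job is handed in; nothing more can be done
None
```

The job is handed in at about 29 s: all four vertebrae sit spine up in their matching saddles and the dropper bottle was not touched; the sign-off gave no verdict.

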